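Stand two drained boards on edge in the dish rack

TASK

Take the two wooden breakfast boards off the draining stand and stand each one upright on its short edge in the dish rack, fully down in its slot: the larger board in the tall slot next to the cutlery cup, the smaller board in the low slot at the other end. Leave the plate in the middle slot where it is and do not disturb the other things on the counter.

Things in the scene. Friction and masses are not known exactly. Their poses are not given: they have to be found in the camera images.
- board_large_c (a point): centre of the larger wooden board (sizes here in mm), 180 long, 115 wide, 12 thick, about 0.17 kg, short edge down in one bay of the draining stand, leaning 27 degrees from vertical, top edge towards the robot. Own axes: x through its thickness (at the start away from the stand, partly up), y along its width, z along its length to the top edge. Its top 80 is clear of the stand on both faces.
- board_small_c (a point): centre of the smaller wooden board, 140 long, 100 wide, 12 thick, about 0.12 kg, leaning in the other bay beside the larger one, the same way and with the same axes. Its top 40 is clear of the stand on both faces. Bay centres are 130 apart; which board is left varies. A dark bar near the top edge of each board is only inlaid, no hole.
- stand: fixed white plastic draining stand, 250 wide; origin on the counter; x away from the robot (yaw within 0.25), y along its width, z up. The boards' lower edges rest on a sloping ledge at x +75, 33 up, with a 6 high lip 12 in front of them; their backs lie on slats leaning 27 degrees from vertical towards -x, tops 119 above the counter. Draw a board out along its own length.
- rack: fixed dish rack: white plinth 300 by 130, 18 high, with three slots in a row along x at x -130 (low), -65 (plate), 0 (tall), each between two upside-down-U steel wire hoops 84 wide, wire 7 thick; cutlery cup 80 across, 95 tall at x +80, cutlery up to 175 above the counter. Origin on the counter under the tall slot; x roughly away from the robot (yaw within 0.25), z up.
- slot_tall (a point): middle of the floor of the rack's tall slot, next to the cutlery cup, 18 above the counter. x: across the slot, through the thickness of a board standing in it; y: along the slot; z up. The gap between its hoops is 22; they rise 93 above its floor. Open at both sides.
- slot_low (a point): middle of the floor of the rack's low slot, at the end nearest the robot, 18 above the counter; same axes and 22 gap; its hoops rise 68 above its floor.
- plate_c (a point): centre of a loose square white plate, 110 by 110 by 10, standing on edge in the middle slot of the rack, between the other two slots (65 from each); it stays there.
- mug: white mug, bystander, 76 across, 90 tall, origin under its centre; between stand and rack, near the robot
- jar: glass jar, bystander, 64 across, 100 tall, origin under its centre; between stand and rack, far from the robot
- bottle: green bottle, bystander, 68 across, 190 tall, origin under its centre; to the left
- can: food can, bystander, 68 across, 90 tall, origin under its centre; to the right
- bowl: blue bowl, bystander, 140 across, 60 tall, origin under its centre; to the left
Things that resemble listed ones, but are neither listed nor needed, are in the scene too. Leave any yellow look-alike of the part that bears board_large_c alone.

How it is judged:
By the outcome, as a careful person would: the job done as asked, in the order asked, and still so for the second after the job is handed in, with the robot touching nothing.
It also fails if it takes over 67 s, if anything falls off the work surface, if the arm or the gripper's body presses on something with over 40 N, if the wrist force passes 120 N, or if a joint passes its speed limit or range.

ROBOT

A 7-joint arm with a two-finger parallel gripper is mounted at the origin on the work surface. World frame = base frame: x ahead of the robot, y to its left, z up, the work surface at z = 0. Lengths are in m, angles in rad, forces in N, time in s.
With the tool pointing down it reaches from about 0.4 to 0.85 m from the base axis. Payload 4.5 kg.
Tool frame: the origin (TCP) lies on the mounting face of the last link; the fingertips stand 166 mm ahead of it and the grasp point (between the pads) lies 147 mm ahead of it; z points along the fingers, y is the line along which they close (so a half turn about z gives the same grasp; the last joint's range is limited). The gripper opens to 88 mm and grips with 3 to 60 N. Pads are 18 mm wide; open, the fingers measure 123 mm over their backs; the gripper's body (75 mm by 187 mm) begins 45 mm behind the grasp point.
Start: joints at [1.152, 0.689, -0.195, 1.565, 0.157, 0.902, -0.215], TCP at [0.273, -0.562, 0.405] pointing down, gripper open.
Joint ranges: [-3.01, 3.01], [-0.46, 2.08], [-1.47, 1.51], [0.13, 2.56], [-1, 4.14], [0.04, 2.09], [-2.66, 2.66]. Speed limits (rad/s): [2.57, 2.57, 3.14, 3.14, 3.14, 3.14, 3.14].

INTERFACE

Orientations are given as a unit quaternion [x, y, z, w].
In Python, from plant import r, snapshot gives the robot as it stands. The module is installed in compiled form; this text tells all that it offers.
- The arm moves only by the tool move_arm, never from a script. Its argument "rows" is a list of rows, each a list of 5 numbers: the shift along the tool's x, y, z in m, then the turn about the tool's z in rad, then the finger opening in m, from 0 to 0.0881. In form: [[dx, dy, dz, spin, claw], ...]. A call has 1 to 10 rows; each row shifts and turns the commanded pose from where the row before left it, along the tool's axes as they then stand; what a row does not reach is not made up. A row lasts 1/12 s, in which the tool goes at most 41.7 mm and 7.16 degrees, less where a joint would pass 70% of its speed; a pose out of reach is approached as far as the arm can. A call with a gripper value outside its range is refused whole. The fingers move at their own pace and stop on an object; "newtons" is the grip in N (left out, the last holds). Time passes only in rows, so rows that do not move let the fingers close. It gives the time, the measured TCP pose, the force, the opening and the grip force at its end, in the units of the state.
- r.get_state(): the state, without advancing time (a new reading comes with each control period).
- snapshot(name): name is "scene" or "top"; returns a dict with "color" (400x640x3 uint8, red, green, blue), "depth" (400x640 float32, m along the optical axis (not along the pixel's ray), 0 where there is no reading), "mtx" (3x3 intrinsics, pixels), "eye" and "orientation" of the camera in the world. Camera axes: x right, y up, looking along -z (the intrinsics and any distortion apply to the point x, -y, -z); pixel columns grow to the right and rows downward; lengths in m; the calibration is good to about 2 mm. A picture is of the moment at which its call begins.
- r.finish_job(): hands the job in; it is judged then, once.
The state is a dict: "clock": time; "q": joint angles; "qd": joint speeds; "joint_torque": joint torques, N m; "tool_pos": TCP position; "eef_rot": TCP orientation; "contact_force": force on the tool from outside, world axes, zero at the start; "moment": the same for the moment, N m; "opening": opening from 0.0 (shut) to 1.0 (fully open); "finger_force": force on a finger pad.
Only numpy, scipy, OpenCV 4.12 (cv2) and the standard library are available. Lean on these libraries where they do the work, as an engineer would, in place of code of your own. Each camera call takes 0.05 s, during which the arm holds its last target. There are 200 camera calls.

## Working session

There is one attempt and no reset: what is moved stays moved. The work goes in short steps, Python scripts to look and compute and a tool call to move; the robot and the scene stay as the last step left them, time stands still between calls to the robot, and variables do not carry over. Pictures are saved under pics/ and viewed, at most 10 in all, crops included, and the job is handed in when it is done.

Besides the shell and the picture viewer there is one more tool, called after "Call:" in YAML: its name, and indented under it one key for each argument. move_arm: Moves the arm, as the interface text tells. Its arguments: {"type":"object","properties":{"rows":{"type":"array"},"newtons":{"type":"number"}},"required":["rows"]}

```bash
mkdir -p pics; ls; cat > h.py <<'E'
import numpy as np, cv2
from scipy.spatial.transform import Rotation as R
from plant import r, snapshot
def cam(s):
    o=np.array(s['orientation'],float)
    return (R.from_quat(o).as_matrix() if o.size==4 else o.reshape(3,3)), np.array(s['eye'])
def cloud(s):
    d=s['depth'];K=s['mtx'];M,e=cam(s)
    v,u=np.mgrid[:400,:640]
    P=np.stack([(u-K[0,2])/K[0,0]*d,-(v-K[1,2])/K[1,1]*d,-d],-1)
    W=P@M.T+e; W[d==0]=np.nan
    return W
E
python3 - <<'E'
from h import *
for n in("scene","top"):
    s=snapshot(n);cv2.imwrite(f'pics/{n}0.png',s['color'][...,::-1]);np.savez(f'{n}0.npz',**{k:np.array(v) for k,v in s.items()})
    print(n,s.keys(),s['mtx'],s['eye'],s['orientation'])
print(r.get_state())
E
```

```text
pics
scene dict_keys(['color', 'depth', 'mtx', 'eye', 'orientation']) [[368.66043191   0.         323.58967032]
 [  0.         368.66043191 196.54003366]
 [  0.           0.           1.        ]] [ 1.00125005 -0.63718866  0.91859226] [0.34256052 0.10825988 0.28500463 0.88865317]
top dict_keys(['color', 'depth', 'mtx', 'eye', 'orientation']) [[402.72880284   0.         320.64156506]
 [  0.         402.72880284 200.03286534]
 [  0.           0.           1.        ]] [0.26538589 0.00423274 1.47884312] [-0.07918419  0.0824236   0.71173952 -0.6930823 ]
{'clock': 0.1, 'q': array([ 1.15179321,  0.68994018, -0.19450032,  1.56621649,  0.15733654,
        0.90251725, -0.21509817]), 'qd': array([ 0.00174756, -0.00102872, -0.00152399, -0.00329884,  0.00067059,
        0.00057775, -0.00047576]), 'joint_torque': array([-3.43065927e-03, -5.28498244e+01, -1.27168044e+00, -1.53838331e+01,
       -5.26007975e-02,  1.94265514e-03,  3.46951447e-05]), 'tool_pos': array([ 0.27327112, -0.5617745 ,  0.40397077]), 'eef_rot': array([ 9.74470826e-01,  2.24512576e-01, -2.67169489e-04, -8.00580180e-04]), 'contact_force': array([0.72657278, 0.20040729, 0.19074258]), 'moment': array([-0.03593258, -0.07728147,  0.02579687]), 'finger_force': 0.0, 'opening': 0.9967375443710296}
```

View pics/scene0.png

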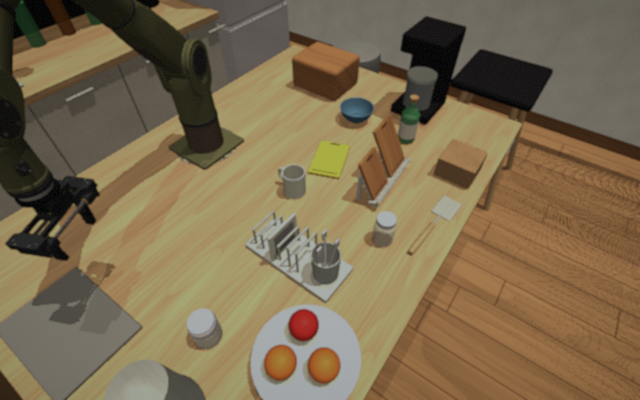

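View pics/top0.png

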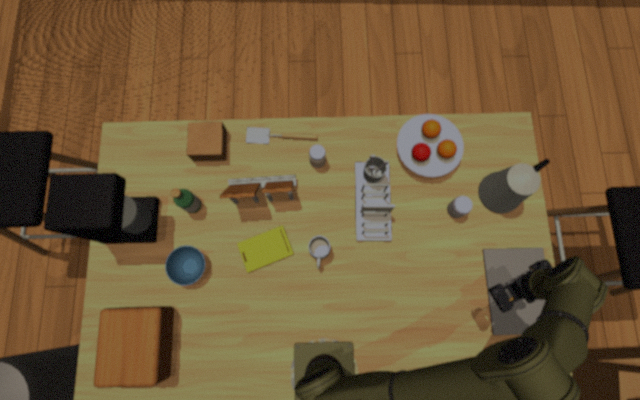

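The scene view shows the large board at (389,148), the small board at (373,175), the yellow look-alike at (330,158) and the rack at (300,258). In the top view the same items are at about (240,191), (280,187), (265,248) and (374,200).

Other things that could be mistaken for a board are the brown boxes at top (206,140) and (133,345). The choice is the two brown boards leaning on the white stand. I'll check it in one close crop and measure there.

```bash
python3 - <<'E'
from h import *
S={n:dict(np.load(n+'0.npz')) for n in('scene','top')}
a=cv2.resize(S['scene']['color'][110:300,235:435],None,fx=4,fy=3.15,interpolation=3)
cv2.imwrite('pics/c1.png',cv2.resize(S['scene']['color'][105:305,230:430],(600,600),interpolation=3)[...,::-1])
for n in S:
    s=S[n];W=cloud(s);s['W']=W
    hsv=cv2.cvtColor(s['color'],cv2.COLOR_RGB2HSV)
    pts={'scene':dict(L=(389,148),S=(373,175),table=(330,210)),'top':dict(L=(240,191),S=(280,187),table=(300,300))}[n]
    for k,(u,v) in pts.items(): print(n,k,W[v,u].round(4),hsv[v,u])
    # plinth points
    x0=(0.35,0.85,-0.35,0.05)
    m=(W[...,0]>.35)&(W[...,0]<.85)&(W[...,1]>-.35)&(W[...,1]<.0)&(W[...,2]>.011)&(W[...,2]<.027)
    mm=cv2.morphologyEx(m.astype(np.uint8),cv2.MORPH_OPEN,np.ones((3,3)))
    nn,l,st,c=cv2.connectedComponentsWithStats(mm)
    for i in range(1,nn):
        if st[i,4]>60:
            p=W[l==i];print(n,'comp',st[i],p.mean(0).round(3),cv2.minAreaRect(p[:,:2].astype(np.float32)))
E
```

```text
scene L [0.6318 0.2608 0.1147] [ 13 154 126]
scene S [0.6469 0.1327 0.0996] [ 13 154 126]
scene table [0.5739 0.0023 0.0031] [ 25  90 168]
scene comp [ 246  221  107   80 2149] [ 0.62  -0.222  0.018] ((0.6010475158691406, -0.20154701173305511), (0.13006094098091125, 0.30011239647865295), 88.29878997802734)
top L [0.6133 0.2671 0.1524] [ 13 183  88]
top S [0.6283 0.1328 0.1355] [ 15 195  93]
top table [nan nan nan] [ 24 107 141]
top comp [ 355  163   37   78 1405] [ 0.561 -0.186  0.018] ((0.5989084243774414, -0.19986547529697418), (0.1292833387851715, 0.29727262258529663), 88.59461212158203)
top comp [379 173  11  11  87] [ 0.681 -0.251  0.018] ((0.6846513748168945, -0.24810434877872467), (0.03924817964434624, 0.0414954349398613), 88.40400695800781)
top comp [364 186  21   6 105] [ 0.645 -0.207  0.018] ((0.6452164649963379, -0.2079298198223114), (0.07560592889785767, 0.022355029359459877), 88.05592346191406)
```

View pics/c1.png

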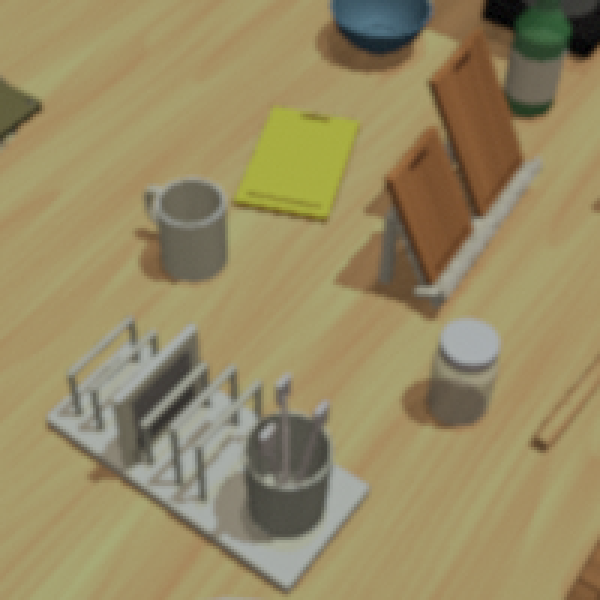

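The crop confirms the two brown boards on the white stand: large at (480,130), small at (430,205), with the yellow decoy at (295,160) lying flat. The rack slots are clear. Next I'll measure the boards, hoops, plate and cup.

```bash
cat > m1.py <<'E'
from h import *
S={n:dict(np.load(n+'0.npz')) for n in('scene','top')}
yaw=-.0285; O=np.array([.600,-.2007]); ex=np.array([np.cos(yaw),np.sin(yaw)]); ey=np.array([-ex[1],ex[0]])
for n,s in S.items():
    W=cloud(s); h=cv2.cvtColor(s['color'],cv2.COLOR_RGB2HSV)
    X=(W[...,:2]-O)@ex; Y=(W[...,:2]-O)@ey; Z=W[...,2]
    inr=(abs(X)<.16)&(abs(Y)<.07)&(Z>.03)
    # histogram of height by X (plinth centre frame)
    print(n,[(round(b,3),int(((abs(X-b)<.0025)&inr&(Z>.04)).sum()),round(float(np.nanmax(np.where((abs(X-b)<.0025)&inr,Z,0))),3)) for b in np.arange(-.15,.15,.005)])
    for nm,lo,hi in(('L',.2,.36),('S',.06,.2)):
        m=(h[...,0]>8)&(h[...,0]<19)&(h[...,1]>125)&(W[...,0]>.5)&(W[...,0]<.78)&(W[...,1]>lo)&(W[...,1]<hi)&(Z>.035)
        m=cv2.erode(m.astype(np.uint8),np.ones((2,2)))>0
        nn,l,st,c=cv2.connectedComponentsWithStats(m.astype(np.uint8));i=1+np.argmax(st[1:,4])
        p=W[l==i]; 
        for _ in range(4):
            c0=p.mean(0);nv=np.linalg.svd(p-c0)[2][2]; nv*=np.sign(nv[0]); d=(p-c0)@nv; p=p[abs(d)<max(.004,2*d.std())]
        yw=np.arctan2(nv[1],nv[0]); tilt=np.degrees(np.arcsin(nv[2]))
        y=np.array([-np.sin(yw),np.cos(yw),0]); z=np.cross(nv,y); 
        a=(p-c0)@y; b=(p-c0)@z; q=lambda t:np.percentile(t,[.5,99.5]).round(4)
        print(n,nm,len(p),'c',c0.round(4),'yaw',yw.round(3),'tilt',tilt.round(1),'std',d.std().round(4),q(a),q(b),'zrange',p[:,2].min().round(3),p[:,2].max().round(3), 'top', (c0+z*np.percentile(b,99.5)+y*q(a).mean()).round(4),'rect',cv2.minAreaRect(np.c_[a,b].astype(np.float32)))
E
python3 m1.py
```

```text
scene [(np.float64(-0.15), 0, 0.0), (np.float64(-0.145), 0, 0.0), (np.float64(-0.14), 0, 0.0), (np.float64(-0.135), 0, 0.0), (np.float64(-0.13), 0, 0.0), (np.float64(-0.125), 59, 0.09), (np.float64(-0.12), 50, 0.09), (np.float64(-0.115), 0, 0.0), (np.float64(-0.11), 0, 0.0), (np.float64(-0.105), 0, 0.0), (np.float64(-0.1), 6, 0.086), (np.float64(-0.095), 72, 0.09), (np.float64(-0.09), 32, 0.089), (np.float64(-0.085), 0, 0.0), (np.float64(-0.08), 0, 0.0), (np.float64(-0.075), 0, 0.0), (np.float64(-0.07), 0, 0.0), (np.float64(-0.065), 0, 0.0), (np.float64(-0.06), 0, 0.0), (np.float64(-0.055), 0, 0.0), (np.float64(-0.05), 22, 0.129), (np.float64(-0.045), 79, 0.131), (np.float64(-0.04), 491, 0.132), (np.float64(-0.035), 11, 0.105), (np.float64(-0.03), 86, 0.089), (np.float64(-0.025), 26, 0.09), (np.float64(-0.02), 0, 0.0), (np.float64(-0.015), 0, 0.0), (np.float64(-0.01), 0, 0.0), (np.float64(-0.005), 0, 0.0), (np.float64(0.0), 0, 0.0), (np.float64(0.005), 69, 0.114), (np.float64(0.01), 71, 0.113), (np.float64(0.015), 0, 0.0), (np.float64(0.02), 0, 0.0), (np.float64(0.025), 0, 0.0), (np.
[... 2935 characters left out ...]
.12), 23, 0.176), (np.float64(0.125), 29, 0.173), (np.float64(0.13), 41, 0.117), (np.float64(0.135), 38, 0.117), (np.float64(0.14), 1, 0.098), (np.float64(0.145), 0, 0.0)]
top L 296 c [0.6153 0.2656 0.1482] yaw 0.041 tilt 27.6 std 0.0013 [-0.0512  0.0545] [-0.0861  0.0602] zrange 0.064 0.203 top [0.5874 0.2661 0.2015] rect ((0.0021357089281082153, -0.016743116080760956), (0.1542709767818451, 0.10746852308511734), 89.61701965332031)
top S 193 c [0.6297 0.1392 0.1309] yaw 0.051 tilt 28.7 std 0.0016 [-0.0453  0.0472] [-0.0611  0.0387] zrange 0.069 0.166 top [0.6111 0.1392 0.1649] rect ((-0.000800788402557373, -0.014789160341024399), (0.10883687436580658, 0.09488212317228317), 86.61809539794922)
```

Call:
move_arm:
  rows:
    - [0,0,0,-0.117,0.088]
    - [0,0,0,-0.117,0.088]
    - [0,0,0,-0.117,0.088]
    - [0,0,0,-0.117,0.088]
    - [0,0,0,-0.117,0.088]
    - [0,0,0,-0.117,0.088]
    - [0,0,0,-0.117,0.088]
    - [0,0,0,-0.117,0.088]
    - [0,0,0,-0.117,0.088]
    - [0,0,0,-0.113,0.088]

```text
clock: 0.93
tool_pos: [0.2732, -0.5619, 0.4042]
eef_rot: [0.688, 0.726, 0.0, -0.001]
contact_force: [0.0, -1.2, 0.1]
opening: 0.995
finger_force: 0.0
```

```bash
cat > go.py <<'E'
# usage: go.py gx gy gz yaw : tool-frame shift to bring the grasp point there, spin for tool y at yaw
import sys; from h import *
s=r.get_state(); M=R.from_quat(s['eef_rot']).as_matrix(); p=s['tool_pos']+M[:,2]*.147
x,y,z,w=map(float,sys.argv[1:]); th=np.arctan2(M[1,1],M[0,1])
d=M.T@(np.array([x,y,z])-p)
print('t',s['clock'],'grasp',p.round(4),'yaw',th.round(4),'tilt',M[:,2].round(4),'d',d.round(4),'spin',(th-w).round(3),'F',s['contact_force'].round(1),'open',s['opening'],s['finger_force'],'q',s['q'].round(2))
E
python3 go.py .600 .268 .257 .047
```

```text
t 0.9333 grasp [ 0.2731 -0.5618  0.2572] yaw 0.0538 tilt [-7.e-04  8.e-04 -1.e+00] d [8.11e-01 3.71e-01 7.00e-04] spin 0.007 F [ 0.  -1.2  0.1] open 0.994903425017963 0.0 q [ 1.33  0.73 -0.53  1.56  0.42  0.97  0.73]
```

Call:
move_arm:
  rows:
    - [0.015,0.007,0,0,0.088]
    - [0.03,0.014,0,0,0.088]
    - [0.03,0.014,0,0,0.088]
    - [0.03,0.014,0,0,0.088]
    - [0.03,0.014,0,0,0.088]
    - [0.03,0.014,0,0,0.088]
    - [0.03,0.014,0,0,0.088]
    - [0.03,0.014,0,0,0.088]
    - [0.03,0.014,0,0,0.088]
    - [0.03,0.014,0,0,0.088]

```text
clock: 1.77
tool_pos: [0.3927, -0.2695, 0.4046]
eef_rot: [0.69, 0.724, -0.0, -0.0]
contact_force: [0.6, 0.2, 0.2]
opening: 1.002
finger_force: 0.0
```

Call:
move_arm:
  rows:
    - [0.03,0.014,0,0,0.088]
    - [0.03,0.014,0,0,0.088]
    - [0.03,0.014,0,0,0.088]
    - [0.03,0.014,0,0,0.088]
    - [0.03,0.014,0,0,0.088]
    - [0.03,0.014,0,0,0.088]
    - [0.03,0.014,0,0,0.088]
    - [0.03,0.014,0,0,0.088]
    - [0.03,0.014,0,0,0.088]
    - [0.03,0.014,0,0,0.088]

```text
clock: 2.6
tool_pos: [0.5183, 0.0369, 0.4044]
eef_rot: [0.69, 0.724, -0.0, -0.0]
contact_force: [0.0, -0.2, 0.4]
opening: 0.997
finger_force: 0.0
```

Call:
move_arm:
  rows:
    - [0.03,0.014,0,0,0.088]
    - [0.03,0.014,0,0,0.088]
    - [0.03,0.014,0,0,0.088]
    - [0.03,0.014,0,0,0.088]
    - [0.03,0.014,0,0,0.088]
    - [0.03,0.014,0,0,0.088]
    - [0.025,0.01,0,0,0.088]
    - [0.02,0,0,0,0.088]
    - [0.01,0,0,0,0.088]
    - [0,0,0,0,0.088]

```text
clock: 3.43
tool_pos: [0.5994, 0.2776, 0.4042]
eef_rot: [0.688, 0.725, 0.0, -0.001]
contact_force: [0.8, 0.6, 0.6]
opening: 1.002
finger_force: 0.0
```

```bash
python3 go.py .600 .268 .178 .047
```

```text
t 3.4333 grasp [0.5992 0.2778 0.2572] yaw 0.0524 tilt [-0.0016  0.0016 -1.    ] d [-0.01    0.0004  0.0792] spin 0.005 F [0.8 0.6 0.6] open 1.0015200989258788 0.0 q [-0.28  0.76 -0.44  1.44  0.35  1.02 -0.74]
```

Call:
move_arm:
  newtons: 8
  rows:
    - [-0.003,0,0.006,0,0.088]
    - [-0.004,0,0.012,0,0.088]
    - [-0.003,0,0.014,0,0.088]
    - [0,0,0.015,0,0.088]
    - [0,0,0.014,0,0.088]
    - [0,0,0.01,0,0.088]
    - [0,0,0.006,0,0.088]
    - [0,0,0.002,0,0.07]
    - [0,0,0,0,0.055]
    - [0,0,0,0,0.044]

```text
clock: 4.27
tool_pos: [0.6014, 0.2645, 0.3263]
eef_rot: [0.69, 0.724, 0.0, 0.0]
contact_force: [-0.5, 0.5, -0.6]
opening: 0.797
finger_force: 0.0
```

```bash
python3 go.py .668 .271 .198 .047
python3 - <<'E'
from h import *
s=snapshot('scene');cv2.imwrite('pics/c2.png',cv2.resize(s['color'][95:215,310:490],(720,480),interpolation=3)[...,::-1])
E
```

```text
t 4.2667 grasp [0.6016 0.2646 0.1793] yaw 0.0477 tilt [ 1.e-03  3.e-04 -1.e+00] d [ 0.0033  0.0667 -0.0186] spin 0.001 F [-0.5  0.5 -0.6] open 0.7971217266210455 0.0 q [-0.27  0.84 -0.4   1.53  0.4   0.85 -0.78]
```

View pics/c2.png

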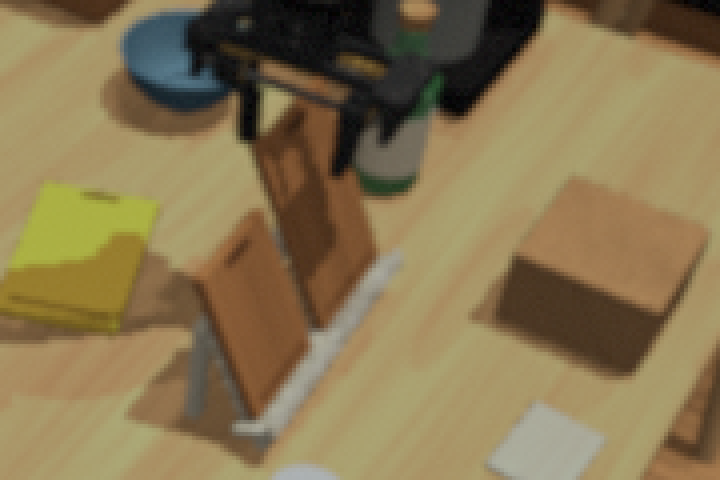

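The fingers straddle the large board's top edge, with the rear finger at (248,115) and the front one at (347,145). Next I push the top forward to stand the board upright, then grip.

Call:
move_arm:
  newtons: 8
  rows:
    - [0.001,0,0,0,0.044]
    - [0.001,0,0,0,0.044]
    - [0.001,0,0,0,0.044]
    - [0,0,0,0,0.044]
    - [0,0.004,-0.002,0,0.044]
    - [0,0.006,-0.002,0,0.044]
    - [0,0.006,-0.002,0,0.044]
    - [0,0.006,-0.002,0,0.044]
    - [0,0.006,-0.002,0,0.044]
    - [0,0.006,-0.002,0,0.044]

```text
clock: 5.15
tool_pos: [0.6358, 0.2692, 0.338]
eef_rot: [0.69, 0.724, 0.0, 0.0]
contact_force: [0.4, -0.4, 1.0]
opening: 0.496
finger_force: 0.4
```

Call:
move_arm:
  newtons: 8
  rows:
    - [0,0.006,-0.002,0,0.042]
    - [0,0.006,-0.002,0,0.04]
    - [0,0.006,-0.001,0,0.036]
    - [0,0.006,-0.001,0,0.032]
    - [0,0.005,0,0,0.028]
    - [0,0.003,0,0,0.024]
    - [0,0,0,0,0.02]
    - [0,0,0,0,0.016]
    - [0,0,0,0,0.012]
    - [0,0,0,0,0.01]

```text
clock: 5.98
tool_pos: [0.6666, 0.2709, 0.3435]
eef_rot: [0.69, 0.724, -0.0, -0.0]
contact_force: [0.4, -0.1, -1.6]
opening: 0.137
finger_force: 8.0
```

```bash
python3 go.py .668 .271 .198 .047
python3 - <<'E'
from h import *
s=snapshot('scene');cv2.imwrite('pics/c3.png',cv2.resize(s['color'][95:215,310:490],(720,480),interpolation=3)[...,::-1])
E
```

```text
t 5.9833 grasp [0.6665 0.2708 0.1965] yaw 0.0484 tilt [-5.e-04 -4.e-04 -1.e+00] d [ 0.0001  0.0015 -0.0015] spin 0.001 F [ 0.4 -0.1 -1.6] open 0.1374800593610333 7.985212735366076 q [-0.26  0.91 -0.41  1.29  0.38  1.02 -0.68]
```

View pics/c3.png

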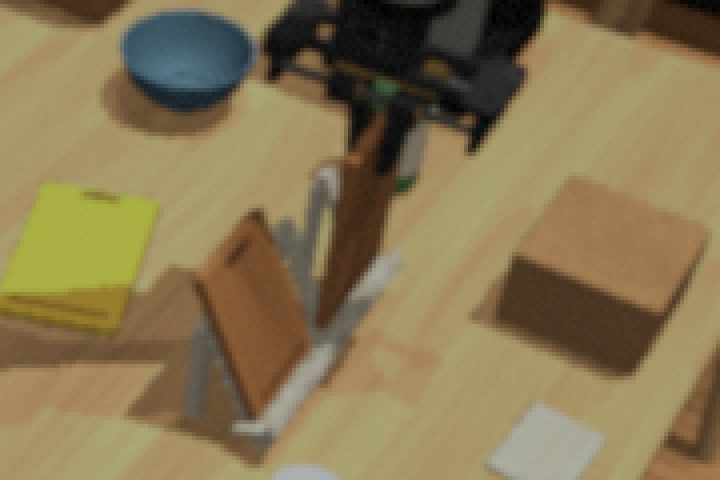

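The board is upright and clamped: the opening is 12.1 mm, which matches its thickness. I'll grip firmly and lift.

Call:
move_arm:
  newtons: 30
  rows:
    - [0,0,0,0,0.0]
    - [0,0,0,0,0.0]
    - [0,0,-0.005,0,0.0]
    - [0,0,-0.01,0,0.0]
    - [0,0,-0.02,0,0.0]
    - [0,0,-0.03,0,0.0]
    - [0,0,-0.03,0,0.0]
    - [0,0,-0.03,0,0.0]
    - [0,0,-0.03,0,0.0]
    - [0,0,-0.02,0,0.0]

```text
clock: 6.87
tool_pos: [0.6667, 0.2709, 0.5236]
eef_rot: [0.69, 0.724, 0.003, 0.001]
contact_force: [0.6, -0.1, -1.9]
opening: 0.134
finger_force: 30.0
```

```bash
python3 go.py .6205 -.2013 .371 -.0285
```

```text
t 6.8667 grasp [0.6674 0.2714 0.3766] yaw 0.0479 tilt [ 0.0044  0.0028 -1.    ] d [-0.4699 -0.0695  0.004 ] spin 0.076 F [ 0.6 -0.1 -1.9] open 0.13441752368931048 29.980417666956782 q [-0.27  0.77 -0.44  1.04  0.31  1.39 -0.61]
```

Call:
move_arm:
  rows:
    - [0,0,0,0.038,0]
    - [0,0,0,0.038,0]
    - [-0.01,0,0,0,0]
    - [-0.02,0,0,0,0]
    - [-0.028,-0.002,0,0,0]
    - [-0.028,-0.002,0,0,0]
    - [-0.028,-0.002,0,0,0]
    - [-0.028,-0.002,0,0,0]
    - [-0.028,-0.002,0,0,0]
    - [-0.028,-0.002,0,0,0]

```text
clock: 7.7
tool_pos: [0.6487, 0.071, 0.5192]
eef_rot: [0.717, 0.697, -0.0, 0.0]
contact_force: [-0.4, -0.3, -1.5]
opening: 0.133
finger_force: 30.0
```

Call:
move_arm:
  rows:
    - [-0.028,-0.003,0,0,0]
    - [-0.028,-0.003,0,0,0]
    - [-0.028,-0.003,0,0,0]
    - [-0.028,-0.003,0,0,0]
    - [-0.028,-0.003,0,0,0]
    - [-0.028,-0.003,0,0,0]
    - [-0.028,-0.002,0,0,0]
    - [-0.028,-0.002,0,0,0]
    - [-0.02,0,0,0,0]
    - [-0.01,0,0,0,0]

```text
clock: 8.53
tool_pos: [0.619, -0.1848, 0.5189]
eef_rot: [0.719, 0.695, -0.001, 0.001]
contact_force: [0.6, -0.9, -2.8]
opening: 0.133
finger_force: 30.0
```

Call:
move_arm:
  rows:
    - [-0.02,0,0,0,0]
    - [0,0,0,0,0]
    - [0,0,0,0,0]

```text
clock: 8.78
tool_pos: [0.6194, -0.2003, 0.5187]
eef_rot: [0.717, 0.697, 0.0, -0.0]
contact_force: [0.6, 1.0, -1.8]
opening: 0.133
finger_force: 30.0
```

```bash
python3 go.py .6205 -.2013 .371 -.0285
cat > m2.py <<'E'
# boards in hand: fit plane of brown points in given x,y window; args lo/hi of x,y,z
import sys; from h import *
x0,x1,y0,y1,z0,z1=map(float,sys.argv[1:7])
for n in('scene','top'):
    s=snapshot(n);W=cloud(s);h=cv2.cvtColor(s['color'],cv2.COLOR_RGB2HSV)
    m=(h[...,0]>8)&(h[...,0]<19)&(h[...,1]>110)
    for i,(a,b) in enumerate(((x0,x1),(y0,y1),(z0,z1))): m&=(W[...,i]>a)&(W[...,i]<b)
    p=W[m]
    if len(p)<30: print(n,len(p)); continue
    for _ in range(5):
        c=p.mean(0);nv=np.linalg.svd(p-c)[2][2];nv*=np.sign(nv[0]+1e-9);d=(p-c)@nv;p=p[abs(d)<max(.004,2*d.std())]
    yw=np.arctan2(nv[1],nv[0]);y=np.array([-np.sin(yw),np.cos(yw),0]);a=(p-c)@y
    print(n,len(p),'c',c.round(4),'nv',nv.round(3),'yaw',yw.round(3),'tilt',np.degrees(np.arcsin(nv[2])).round(1),'std',d.std().round(4),'y-ext',(np.percentile(a,[1,99])+c@y).round(4),'z',np.percentile(p[:,2],[.5,99.5]).round(4))
    if len(sys.argv)>7: v,u=np.where(m); print('px',u.mean(),v.mean()); cv2.imwrite(sys.argv[7]+n+'.png',s['color'][...,::-1])
E
python3 m2.py .55 .70 -.29 -.11 .16 .42
```

```text
t 8.7833 grasp [ 0.6193 -0.2003  0.3717] yaw -0.0291 tilt [-3.e-04  4.e-04 -1.e+00] d [-0.001   0.0012  0.0007] spin -0.001 F [ 0.6  1.  -1.8] open 0.13290004040721434 29.98090970562771 q [ 0.47  0.65 -0.46  1.31  0.28  1.25 -0.02]
scene 1532 c [ 0.6242 -0.2089  0.2992] nv [ 0.999 -0.032  0.003] yaw -0.032 tilt 0.2 std 0.0009 y-ext [-0.2344 -0.1249] z [0.2156 0.3915]
top 269 c [ 0.6141 -0.1728  0.3126] nv [ 1.    -0.028 -0.007] yaw -0.028 tilt -0.4 std 0.001 y-ext [-0.226  -0.1214] z [0.2317 0.394 ]
```

Call:
move_arm:
  rows:
    - [-0.001,0.0015,0.005,0,0]
    - [0,0,0.01,0,0]
    - [0,0,0.015,0,0]
    - [0,0,0.015,0,0]
    - [0,0,0.015,0,0]
    - [0,0,0.01,0,0]
    - [0,0,0.008,0,0]
    - [0,0,0.005,0,0]
    - [0,0,0.002,0,0]
    - [0,0,0,0,0]

```text
clock: 9.72
tool_pos: [0.6213, -0.201, 0.4336]
eef_rot: [0.717, 0.697, 0.0, -0.0]
contact_force: [-0.1, -0.5, -1.1]
opening: 0.133
finger_force: 30.0
```

```bash
python3 go.py .6205 -.2013 .196 -.0285
python3 - <<'E'
from h import *
a=snapshot('scene')['color'][165:305,230:370];b=snapshot('top')['color'][150:250,325:425]
cv2.imwrite('pics/c4.png',np.hstack([cv2.resize(x,(400,400),interpolation=3) for x in(a,b)])[...,::-1])
E
```

```text
t 9.7167 grasp [ 0.6213 -0.201   0.2866] yaw -0.0278 tilt [ 0.  0. -1.] d [-0.0004 -0.0008  0.0906] spin 0.001 F [-0.1 -0.5 -1.1] open 0.1333759753841705 29.98084535356611 q [ 0.47  0.72 -0.44  1.43  0.33  1.06 -0.06]
```

View pics/c4.png

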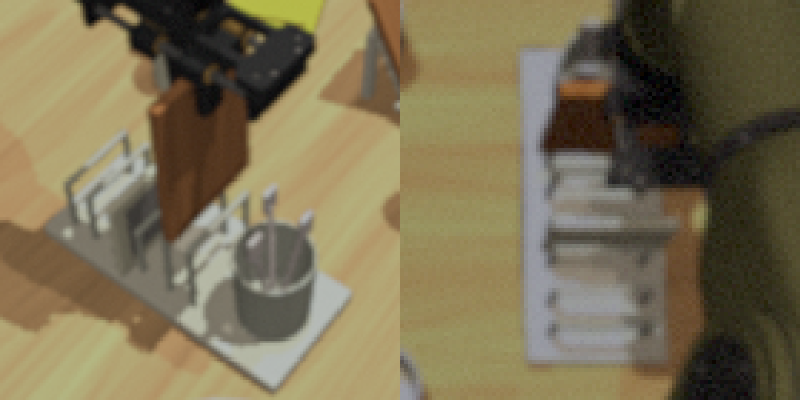

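The board hangs plumb just above the tall slot, with its bottom edge at crop (170,240) behind the front hoop. I'll go down in stages.

Call:
move_arm:
  newtons: 25
  rows:
    - [0,-0.0005,0.004,0,0]
    - [0,0,0.005,0,0]
    - [0,0,0.006,0,0]
    - [0,0,0.006,0,0]
    - [0,0,0.006,0,0]
    - [0,0,0.006,0,0]
    - [0,0,0.006,0,0]
    - [0,0,0.006,0,0]
    - [0,0,0.005,0,0]
    - [0,0,0,0,0]

```text
clock: 10.65
tool_pos: [0.6203, -0.2011, 0.3823]
eef_rot: [0.717, 0.697, -0.001, -0.001]
contact_force: [-0.2, -0.3, -1.9]
opening: 0.135
finger_force: 25.0
```

```bash
python3 go.py .6205 -.2013 .196 -.0285; python3 m2.py .55 .70 -.29 -.11 .08 .42
```

```text
t 10.65 grasp [ 0.62   -0.201   0.2353] yaw -0.0279 tilt [-2.2e-03  4.0e-04 -1.0e+00] d [-0.0003  0.0006  0.0393] spin 0.001 F [-0.2 -0.3 -1.9] open 0.1347929453808104 24.981215635780245 q [ 0.46  0.77 -0.42  1.49  0.36  0.96 -0.09]
scene 917 c [ 0.6244 -0.2139  0.1708] nv [ 0.999 -0.032  0.002] yaw -0.032 tilt 0.1 std 0.001 y-ext [-0.2355 -0.1267] z [0.0858 0.2553]
top 201 c [ 0.6132 -0.1773  0.1914] nv [ 0.987 -0.144  0.07 ] yaw -0.145 tilt 4.0 std 0.0056 y-ext [-0.1561 -0.0531] z [0.1101 0.4157]
```

Call:
move_arm:
  rows:
    - [0,0,0.006,0,0]
    - [0,0,0.008,0,0]
    - [0,0,0.008,0,0]
    - [0,0,0.008,0,0]
    - [0,0,0.008,0,0]
    - [0,0,0.006,0,0]
    - [0,0,0.004,0,0]
    - [0,0,0.002,0,0]
    - [0,0,0.002,0,0]
    - [0,0,0,0,0]

```text
clock: 11.58
tool_pos: [0.6207, -0.201, 0.3315]
eef_rot: [0.717, 0.697, -0.0, -0.0]
contact_force: [-0.2, 0.9, -1.3]
opening: 0.134
finger_force: 25.0
```

Call:
move_arm:
  rows:
    - [0,0,0.002,0,0]
    - [0,0,0.002,0,0]
    - [0,0,0,0,0]

```text
clock: 11.83
tool_pos: [0.6206, -0.2011, 0.3275]
eef_rot: [0.717, 0.697, -0.0, -0.0]
contact_force: [-0.6, -0.2, -1.5]
opening: 0.131
finger_force: 25.0
```

```bash
python3 go.py .6205 -.2013 .176 -.0285; python3 m2.py .55 .70 -.29 -.11 .13 .42
```

```text
t 11.8333 grasp [ 0.6206 -0.2011  0.1805] yaw -0.028 tilt [-2.e-04 -1.e-04 -1.e+00] d [-0.0002 -0.0001  0.0045] spin 0.001 F [-0.6 -0.2 -1.5] open 0.13145432988107736 24.98107200139202 q [ 0.45  0.84 -0.4   1.54  0.39  0.84 -0.12]
scene 297 c [ 0.6242 -0.2287  0.167 ] nv [ 0.998 -0.058  0.   ] yaw -0.058 tilt 0.0 std 0.0019 y-ext [-0.2191 -0.1115] z [0.1305 0.2018]
top 94 c [ 0.6107 -0.1654  0.1996] nv [ 0.781 -0.624  0.006] yaw -0.674 tilt 0.4 std 0.0057 y-ext [0.1651 0.2748] z [0.1321 0.4   ]
```

Not yet touching; about 2–5 mm to go.

Call:
move_arm:
  rows:
    - [0,0,0.001,0,0]
    - [0,0,0.001,0,0]
    - [0,0,0.001,0,0]
    - [0,0,0,0,0]

```text
clock: 12.27
tool_pos: [0.6211, -0.2011, 0.3262]
eef_rot: [0.717, 0.697, 0.0, 0.001]
contact_force: [-0.7, 0.3, 6.6]
opening: 0.132
finger_force: 25.0
```

Call:
move_arm:
  rows:
    - [0,0,0.001,0,0]
    - [0,0,0.001,0,0]
    - [0,0,0,0,0]

```text
clock: 12.52
tool_pos: [0.6217, -0.201, 0.3262]
eef_rot: [0.717, 0.697, 0.001, 0.002]
contact_force: [-3.3, -0.1, 15.3]
opening: 0.128
finger_force: 25.1
```

Call:
move_arm:
  rows:
    - [0,0,-0.002,0,0]
    - [0,0,0,0,0.014]
    - [0,0,0,0,0.018]
    - [0,0,0,0,0.024]
    - [0,0,0,0,0.03]
    - [0,0,0,0,0.03]
    - [0,0,0,0,0.03]
    - [0,0,-0.005,0,0.03]
    - [0,0,-0.01,0,0.03]
    - [0,0,-0.015,0,0.03]

```text
clock: 13.35
tool_pos: [0.6204, -0.201, 0.3546]
eef_rot: [0.717, 0.697, -0.001, -0.001]
contact_force: [0.3, 0.4, -0.0]
opening: 0.34
finger_force: 0.0
```

Call:
move_arm:
  rows:
    - [0,0,-0.02,0,0.03]
    - [0,0,-0.025,0,0.03]
    - [0,0,-0.025,0,0.05]
    - [0,0,0,0,0.06]
    - [0.015,0,0,0,0.06]
    - [0.03,0,0,0,0.07]
    - [0.03,0,0,0,0.08]
    - [0.03,0,0,0,0.088]
    - [0.03,0,0,0,0.088]
    - [0.02,0,0,0,0.088]

```text
clock: 14.18
tool_pos: [0.6242, -0.041, 0.424]
eef_rot: [0.715, 0.699, 0.0, -0.002]
contact_force: [0.0, 0.5, 1.0]
opening: 0.918
finger_force: 0.0
```

```bash
python3 go.py .621 .1395 .257 .047; python3 - <<'E'
from h import *
a=snapshot('scene')['color'][165:305,230:370];b=snapshot('top')['color'][150:250,325:425]
cv2.imwrite('pics/c5.png',np.hstack([cv2.resize(x,(400,400),interpolation=3) for x in(a,b)])[...,::-1])
E
python3 m2.py .57 .68 -.29 -.11 .12 .25;python3 m2.py .57 .75 .06 .2 .05 .2
```

```text
t 14.1833 grasp [ 0.6239 -0.0406  0.277 ] yaw -0.0233 tilt [-0.0021  0.0029 -1.    ] d [ 0.1799 -0.007   0.0206] spin -0.07 F [0.  0.5 1. ] open 0.9183441970543172 0.0 q [ 0.23  0.69 -0.43  1.53  0.32  0.99 -0.32]
scene 636 c [ 0.6261 -0.2025  0.1647] nv [ 0.999 -0.03   0.016] yaw -0.03 tilt 0.9 std 0.0012 y-ext [-0.2363 -0.1252] z [0.1204 0.2003]
top 39 c [ 0.616  -0.2421  0.1853] nv [ 0.981 -0.179 -0.07 ] yaw -0.18 tilt -4.0 std 0.002 y-ext [-0.1388 -0.1117] z [0.1389 0.2046]
scene 618 c [0.6458 0.14   0.1   ] nv [0.889 0.041 0.456] yaw 0.046 tilt 27.1 std 0.0013 y-ext [0.0633 0.1627] z [0.0503 0.1494]
top 229 c [0.6349 0.1425 0.121 ] nv [0.882 0.041 0.469] yaw 0.047 tilt 28.0 std 0.0015 y-ext [0.0645 0.1611] z [0.053  0.1646]
```

View pics/c5.png

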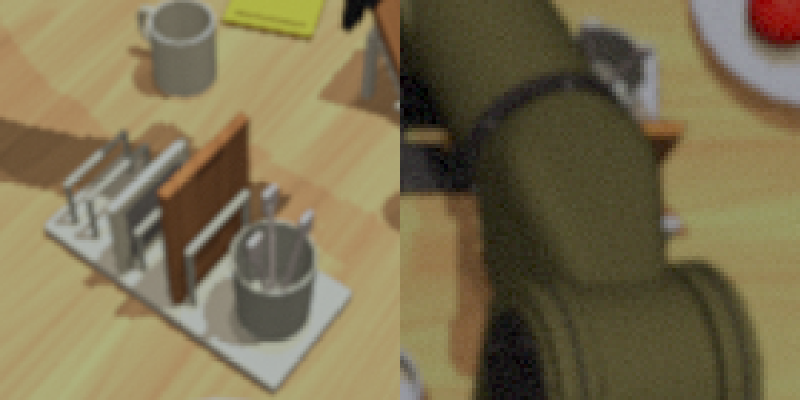

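The large board stands fully down in the tall slot, its top at 0.200 m against an expected 0.198 m, and the plate hasn't moved. Now the small board.

Call:
move_arm:
  rows:
    - [0,0,0,-0.035,0.088]
    - [0.01,0,0,-0.035,0.088]
    - [0.02,0.001,0,0,0.088]
    - [0.03,0.002,0,0,0.088]
    - [0.03,0.002,0,0,0.088]
    - [0.03,0.002,0,0,0.088]
    - [0.03,0,0,0,0.088]
    - [0.02,0,0.01,0,0.088]
    - [0.01,0,0.015,0,0.088]
    - [0,0,0.015,0,0.088]

```text
clock: 15.32
tool_pos: [0.6242, 0.138, 0.3847]
eef_rot: [0.69, 0.723, 0.002, -0.001]
contact_force: [-0.2, -0.2, 0.0]
opening: 0.998
finger_force: 0.0
```

```bash
python3 go.py .623 .140 .148 .047
```

```text
t 15.3167 grasp [0.6244 0.1385 0.2377] yaw 0.0468 tilt [ 9.0e-04  3.4e-03 -1.0e+00] d [ 0.0013 -0.0014  0.0897] spin -0.0 F [-0.2 -0.2  0. ] open 0.9978272550394132 0.0 q [-0.06  0.75 -0.42  1.53  0.35  0.93 -0.55]
```

Call:
move_arm:
  newtons: 8
  rows:
    - [0.001,-0.001,0.01,0,0.088]
    - [0,0,0.015,0,0.088]
    - [0,0,0.015,0,0.088]
    - [0,0,0.015,0,0.088]
    - [0,0,0.015,0,0.088]
    - [0,0,0.012,0,0.088]
    - [0,0,0.006,0,0.075]
    - [0,0,0.0015,0,0.065]
    - [0,0,0,0,0.055]
    - [0,0,0,0,0.044]

```text
clock: 16.15
tool_pos: [0.6241, 0.135, 0.2959]
eef_rot: [0.692, 0.722, 0.001, 0.0]
contact_force: [0.0, 0.2, 1.0]
opening: 0.721
finger_force: 0.0
```

```bash
python3 go.py .6725 .142 .158 .047
python3 - <<'E'
from h import *
s=snapshot('scene');cv2.imwrite('pics/c6.png',cv2.resize(s['color'][95:215,310:490],(720,480),interpolation=3)[...,::-1])
E
```

```text
t 16.15 grasp [0.6243 0.1351 0.1489] yaw 0.0417 tilt [ 1.3e-03  4.0e-04 -1.0e+00] d [ 0.0049  0.0484 -0.009 ] spin -0.005 F [0.  0.2 1. ] open 0.7212481504110105 0.0 q [-0.09  0.86 -0.37  1.61  0.41  0.75 -0.6 ]
```

View pics/c6.png

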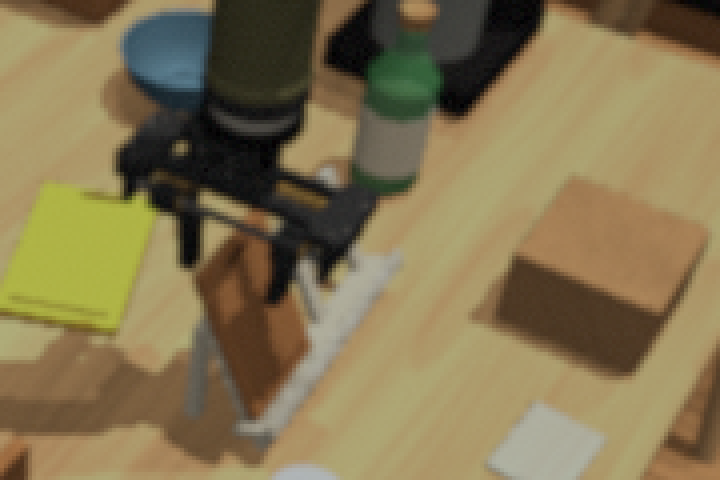

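The fingers straddle the small board's top edge at (188,240) and (278,270). I'll use the same push and grip.

Call:
move_arm:
  newtons: 8
  rows:
    - [0.002,0,0,-0.005,0.044]
    - [0.002,0,0,0,0.044]
    - [0.001,0,0,0,0.044]
    - [0,0,0,0,0.044]
    - [0,0.003,-0.001,0,0.044]
    - [0,0.005,-0.001,0,0.044]
    - [0,0.005,-0.001,0,0.044]
    - [0,0.005,-0.001,0,0.044]
    - [0,0.005,-0.001,0,0.044]
    - [0,0.005,-0.001,0,0.044]

```text
clock: 17.03
tool_pos: [0.6522, 0.1412, 0.3013]
eef_rot: [0.69, 0.723, 0.0, 0.0]
contact_force: [-2.0, -0.4, 0.6]
opening: 0.502
finger_force: 0.2
```

Call:
move_arm:
  newtons: 8
  rows:
    - [0,0.005,-0.001,0,0.042]
    - [0,0.005,-0.001,0,0.04]
    - [0,0.005,-0.001,0,0.036]
    - [0,0.004,0,0,0.032]
    - [0,0.002,0,0,0.028]
    - [0,0,0,0,0.024]
    - [0,0,0,0,0.02]
    - [0,0,0,0,0.016]
    - [0,0,0,0,0.012]
    - [0,0,0,0,0.01]

```text
clock: 17.87
tool_pos: [0.6724, 0.1423, 0.3042]
eef_rot: [0.69, 0.724, -0.0, 0.0]
contact_force: [0.3, -0.4, -0.6]
opening: 0.137
finger_force: 8.0
```

```bash
python3 go.py .6725 .142 .158 .047; python3 m2.py .63 .72 .06 .2 .05 .2
```

```text
t 17.8667 grasp [0.6724 0.1422 0.1572] yaw 0.0471 tilt [-0.e+00 -1.e-04 -1.e+00] d [-0.0002  0.0001 -0.0008] spin 0.0 F [ 0.3 -0.4 -0.6] open 0.1368807329242434 7.962918151170015 q [-0.09  0.91 -0.39  1.44  0.4   0.87 -0.55]
scene 287 c [0.6771 0.1228 0.1123] nv [1.    0.013 0.005] yaw 0.013 tilt 0.3 std 0.0016 y-ext [0.0848 0.1724] z [0.0511 0.1794]
top 29
```

Call:
move_arm:
  newtons: 30
  rows:
    - [0,0,0,0,0.0]
    - [0,0,0,0,0.0]
    - [0,0,-0.005,0,0.0]
    - [0,0,-0.01,0,0.0]
    - [0,0,-0.02,0,0.0]
    - [0,0,-0.03,0,0.0]
    - [0,0,-0.03,0,0.0]
    - [0,0,-0.03,0,0.0]
    - [0,0,-0.025,0,0.0]
    - [0,0,-0.01,0,0.0]

```text
clock: 18.8
tool_pos: [0.6729, 0.1428, 0.4697]
eef_rot: [0.69, 0.723, 0.004, 0.002]
contact_force: [-0.1, 0.3, -0.8]
opening: 0.132
finger_force: 29.9
```

Call:
move_arm:
  rows:
    - [0,0,0,0.038,0]
    - [0,0,0,0.038,0]
    - [0,0,0,0,0]

```text
clock: 19.05
tool_pos: [0.6722, 0.1422, 0.4642]
eef_rot: [0.718, 0.697, -0.0, 0.0]
contact_force: [0.2, -0.7, -1.3]
opening: 0.133
finger_force: 29.9
```

```bash
python3 go.py .4905 -.1976 .318 -.0285
```

```text
t 19.05 grasp [0.6721 0.1422 0.3172] yaw -0.0298 tilt [-5.e-04 -5.e-04 -1.e+00] d [-0.345  -0.1714 -0.0006] spin -0.001 F [ 0.2 -0.7 -1.3] open 0.13298460970658013 29.944145267363638 q [-0.08  0.75 -0.41  1.27  0.3   1.19 -0.54]
```

Call:
move_arm:
  rows:
    - [-0.01,-0.005,0,0,0]
    - [-0.02,-0.01,0,0,0]
    - [-0.024,-0.012,0,0,0]
    - [-0.024,-0.012,0,0,0]
    - [-0.024,-0.012,0,0,0]
    - [-0.024,-0.012,0,0,0]
    - [-0.024,-0.012,0,0,0]
    - [-0.024,-0.012,0,0,0]
    - [-0.024,-0.012,0,0,0]
    - [-0.024,-0.012,0,0,0]

```text
clock: 19.88
tool_pos: [0.5541, -0.0775, 0.4638]
eef_rot: [0.717, 0.697, -0.0, -0.0]
contact_force: [-0.2, -0.4, -1.3]
opening: 0.129
finger_force: 29.9
```

Call:
move_arm:
  rows:
    - [-0.024,-0.012,0,0,0]
    - [-0.024,-0.012,0,0,0]
    - [-0.024,-0.012,0,0,0]
    - [-0.024,-0.012,0,0,0]
    - [-0.018,-0.009,0,0,0]
    - [-0.009,-0.003,0,0,0]
    - [0,0,0,0,0]
    - [0,0,0,0,0]
    - [0,0,0,0,0]

```text
clock: 20.63
tool_pos: [0.4924, -0.1959, 0.4643]
eef_rot: [0.716, 0.698, 0.001, -0.0]
contact_force: [0.3, -0.7, -1.2]
opening: 0.129
finger_force: 29.9
```

```bash
python3 go.py .4905 -.1976 .318 -.0285;python3 m2.py .43 .56 -.29 -.11 .16 .42; python3 m2.py .57 .68 -.29 -.11 .12 .25
```

```text
t 20.6333 grasp [ 0.4925 -0.1957  0.3173] yaw -0.0262 tilt [ 0.001   0.0013 -1.    ] d [-0.0019 -0.002  -0.0007] spin 0.002 F [ 0.3 -0.7 -1.2] open 0.12854490305344532 29.9438394815661 q [ 0.59  0.52 -0.47  1.76  0.28  0.93 -0.02]
scene 958 c [ 0.4975 -0.2051  0.2602] nv [ 0.999 -0.032  0.006] yaw -0.032 tilt 0.3 std 0.0011 y-ext [-0.2268 -0.131 ] z [0.1987 0.3357]
top 118 c [ 0.4861 -0.1599  0.3123] nv [ 0.832 -0.554  0.028] yaw -0.587 tilt 1.6 std 0.0056 y-ext [0.067  0.1545] z [0.2332 0.4079]
scene 637 c [ 0.6262 -0.2023  0.1647] nv [ 0.999 -0.032  0.016] yaw -0.032 tilt 0.9 std 0.0011 y-ext [-0.2354 -0.124 ] z [0.1214 0.2001]
top 126 c [ 0.6161 -0.173   0.1678] nv [ 0.999 -0.039 -0.021] yaw -0.039 tilt -1.2 std 0.0013 y-ext [-0.1809 -0.119 ] z [0.1229 0.2012]
```

Call:
move_arm:
  newtons: 25
  rows:
    - [-0.002,-0.002,0.005,0,0]
    - [0,0,0.01,0,0]
    - [0,0,0.015,0,0]
    - [0,0,0.015,0,0]
    - [0,0,0.015,0,0]
    - [0,0,0.015,0,0]
    - [0,0,0.01,0,0]
    - [0,0,0.008,0,0]
    - [0,0,0.004,0,0]
    - [0,0,0,0,0]

```text
clock: 21.67
tool_pos: [0.4894, -0.1995, 0.3664]
eef_rot: [0.717, 0.697, -0.0, -0.001]
contact_force: [-0.1, 0.3, -0.5]
opening: 0.134
finger_force: 24.9
```

```bash
python3 go.py .4905 -.1976 .139 -.0285
python3 - <<'E'
from h import *
a=snapshot('scene')['color'][165:305,230:370];b=snapshot('top')['color'][150:250,325:425]
cv2.imwrite('pics/c7.png',np.hstack([cv2.resize(x,(400,400),interpolation=3) for x in(a,b)])[...,::-1])
E
```

```text
t 21.6667 grasp [ 0.4892 -0.1994  0.2194] yaw -0.0288 tilt [-1.3e-03  4.0e-04 -1.0e+00] d [0.0018 0.0014 0.0804] spin -0.0 F [-0.1  0.3 -0.5] open 0.13365331742059436 24.943927520653233 q [ 0.55  0.64 -0.4   1.89  0.37  0.69 -0.1 ]
```

View pics/c7.png

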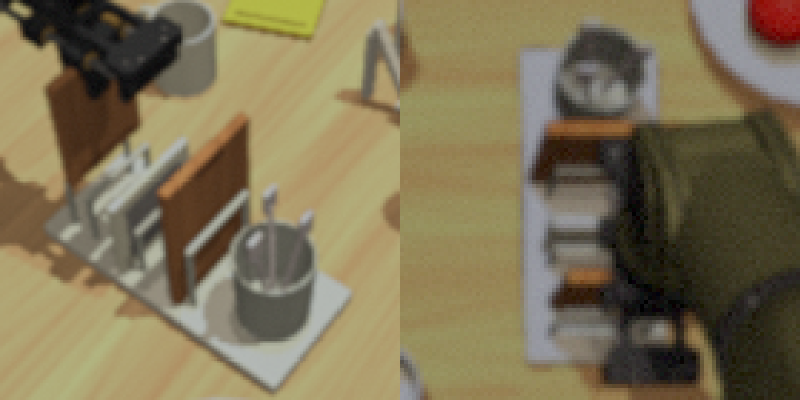

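The small board is plumb over the low slot, in line with the hoops, and the gripper is clear of the mug and plate. Lowering it now.

Call:
move_arm:
  rows:
    - [0.002,0.001,0.002,0,0]
    - [0,0,0.004,0,0]
    - [0,0,0.006,0,0]
    - [0,0,0.006,0,0]
    - [0,0,0.006,0,0]
    - [0,0,0.006,0,0]
    - [0,0,0.006,0,0]
    - [0,0,0.004,0,0]
    - [0,0,0.002,0,0]
    - [0,0,0,0,0]

```text
clock: 22.6
tool_pos: [0.4905, -0.1976, 0.3246]
eef_rot: [0.717, 0.697, -0.0, -0.0]
contact_force: [-0.1, -0.3, -1.4]
opening: 0.134
finger_force: 24.9
```

```bash
python3 go.py .4905 -.1976 .139 -.0285; python3 m2.py .43 .56 -.29 -.11 .1 .24
```

```text
t 22.6 grasp [ 0.4903 -0.1975  0.1776] yaw -0.0289 tilt [-9.e-04  2.e-04 -1.e+00] d [-0.0001  0.0002  0.0386] spin -0.0 F [-0.1 -0.3 -1.4] open 0.1337161929980605 24.943874567979947 q [ 0.51  0.7  -0.36  1.93  0.42  0.59 -0.15]
scene 407 c [ 0.4948 -0.2162  0.1437] nv [ 0.999 -0.04   0.005] yaw -0.04 tilt 0.3 std 0.0012 y-ext [-0.2249 -0.1507] z [0.1005 0.1968]
top 58 c [ 0.486  -0.1607  0.167 ] nv [ 0.999  0.003 -0.033] yaw 0.003 tilt -1.9 std 0.0017 y-ext [-0.1778 -0.1471] z [0.1071 0.2014]
```

Inside the hoops with no side force. Continuing down to the floor.

Call:
move_arm:
  rows:
    - [0,0,0.004,0,0]
    - [0,0,0.006,0,0]
    - [0,0,0.008,0,0]
    - [0,0,0.008,0,0]
    - [0,0,0.004,0,0]
    - [0,0,0.002,0,0]
    - [0,0,0.002,0,0]
    - [0,0,0,0,0]

```text
clock: 23.37
tool_pos: [0.4905, -0.1975, 0.2908]
eef_rot: [0.717, 0.697, -0.0, -0.0]
contact_force: [0.3, 0.5, -0.9]
opening: 0.134
finger_force: 24.9
```

Call:
move_arm:
  rows:
    - [0,0,0.001,0,0]
    - [0,0,0.001,0,0]
    - [0,0,0.001,0,0]
    - [0,0,0,0,0]

```text
clock: 23.7
tool_pos: [0.4906, -0.1976, 0.2882]
eef_rot: [0.717, 0.697, -0.0, 0.0]
contact_force: [0.1, -0.3, -1.1]
opening: 0.132
finger_force: 24.9
```

Call:
move_arm:
  rows:
    - [0,0,0.001,0,0]
    - [0,0,0.001,0,0]
    - [0,0,0,0,0]

```text
clock: 23.95
tool_pos: [0.4908, -0.1976, 0.2869]
eef_rot: [0.717, 0.697, 0.0, 0.001]
contact_force: [-1.4, 0.5, 4.2]
opening: 0.136
finger_force: 25.0
```

Call:
move_arm:
  rows:
    - [0,0,0.001,0,0]
    - [0,0,0.001,0,0]
    - [0,0,0,0,0]

```text
clock: 24.2
tool_pos: [0.4914, -0.1975, 0.2867]
eef_rot: [0.717, 0.697, 0.001, 0.002]
contact_force: [-2.1, 1.8, 20.2]
opening: 0.135
finger_force: 25.0
```

Call:
move_arm:
  rows:
    - [0,0,-0.0025,0,0]
    - [0,0,0,0,0.014]
    - [0,0,0,0,0.018]
    - [0,0,0,0,0.024]
    - [0,0,0,0,0.03]
    - [0,0,0,0,0.03]
    - [0,0,0,0,0.03]
    - [0,0,-0.005,0,0.03]
    - [0,0,-0.01,0,0.03]
    - [0,0,-0.015,0,0.03]

```text
clock: 25.03
tool_pos: [0.4902, -0.1974, 0.3168]
eef_rot: [0.717, 0.697, -0.001, -0.001]
contact_force: [-0.3, 0.9, -0.4]
opening: 0.339
finger_force: 0.0
```

Call:
move_arm:
  rows:
    - [0,0,-0.02,0,0.03]
    - [0,0,-0.03,0,0.03]
    - [0,0,-0.03,0,0.03]
    - [0,0,-0.03,0,0.03]
    - [0,0,-0.02,0,0.03]
    - [-0.015,-0.01,0,0,0.03]
    - [-0.03,-0.01,0,0,0.03]
    - [-0.03,-0.01,0,0,0.03]
    - [-0.03,-0.01,0,0,0.03]
    - [-0.03,-0.01,0,0,0.03]

```text
clock: 25.87
tool_pos: [0.4358, -0.3321, 0.4479]
eef_rot: [0.717, 0.697, 0.0, 0.001]
contact_force: [0.9, -0.1, 0.2]
opening: 0.339
finger_force: 0.0
```

Call:
move_arm:
  rows:
    - [-0.03,-0.01,0,0,0.03]
    - [-0.02,0,0,0,0.03]
    - [0,0,0,0,0.03]
    - [0,0,0,0,0.03]
    - [0,0,0,0,0.03]

```text
clock: 26.28
tool_pos: [0.4256, -0.3796, 0.4473]
eef_rot: [0.717, 0.697, 0.001, -0.0]
contact_force: [-0.5, 0.7, 0.3]
opening: 0.338
finger_force: 0.0
```

```bash
python3 - <<'E'
from h import *
a=snapshot('scene')['color'][165:305,230:370];b=snapshot('top')['color'][110:290,230:410]
cv2.imwrite('pics/c8.png',np.hstack([cv2.resize(x,(400,400),interpolation=3) for x in(a,b)])[...,::-1])
E
python3 m2.py .43 .56 -.29 -.11 .1 .24; python3 m2.py .57 .68 -.29 -.11 .12 .25
```

```text
scene 435 c [ 0.4956 -0.1984  0.1332] nv [ 0.999 -0.034  0.019] yaw -0.034 tilt 1.1 std 0.0013 y-ext [-0.2275 -0.1306] z [0.1007 0.1609]
top 146 c [ 0.4866 -0.1915  0.1451] nv [ 0.995 -0.019 -0.097] yaw -0.019 tilt -5.6 std 0.0025 y-ext [-0.2314 -0.1357] z [0.1073 0.1653]
scene 631 c [ 0.6262 -0.2024  0.1643] nv [ 0.999 -0.031  0.013] yaw -0.031 tilt 0.7 std 0.0011 y-ext [-0.2359 -0.1248] z [0.1203 0.2002]
top 249 c [ 0.6156 -0.1978  0.1701] nv [ 0.999 -0.028 -0.037] yaw -0.028 tilt -2.1 std 0.0016 y-ext [-0.2351 -0.1262] z [0.1217 0.2038]
```

View pics/c8.png

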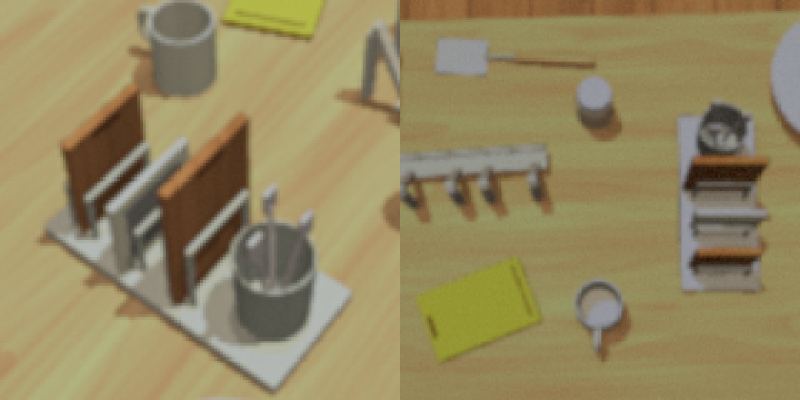

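Both boards stand upright and fully down in their slots, at crop (103,160) and (205,210). The plate, mug and other things are undisturbed, and the arm is clear, so I'm handing in.

```bash
python3 -c "
from plant import r
print(r.finish_job())"
```

```text
the job is handed in; nothing more can be done
None
```

Both boards are upright and fully down in the rack, the larger in the tall slot and the smaller in the low slot. The plate and everything else were left where they were, and I handed the job in at about 26 s.

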